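# Free the reverse lever and hold it at feed neutral

## Task

The reverse lever of this sewing machine still has its wooden transit block under it: draw the block out and lay it flat on the floor of the open tote. Then press the reverse lever half way down, to feed neutral, and finish the program while holding it there against its spring so that the fitter can lock the feed link; do not let go. Leave the other loose things on the bench where they are.

Things in the scene. Friction and masses are not known exactly. Their poses are not given: they have to be found in the camera images.
- machine: White flat-bed sewing machine, fixed, bed (476 x 178 mm) flush with the bench top. Origin at bench-top level under the pillar; -x points out of its front, where the lever is, +y along the bed to the needle end. Pillar front face at x = -45 mm, 130 mm wide; machine 285 mm tall. Round dial above the lever out to x = -68 mm, 125 to 175 mm high; motor and handwheel at the -y end, to y = -135 mm.
- reverse_lever (a joint): Angle of the sprung reverse lever, rad: 0 at rest (up), growing as it is pressed down, stop at 0.30; half way is 0.15, where the pad point is 16 mm and the free end 19 mm lower than at rest. It springs back when let go: pressing down on the pad takes about 5 N to start, 7 N at half way. It turns about point lever_pivot.
- lever_pad (a point): Point to press: centre of the rubber pad on the paddle's top face, 108 mm from the pivot (133 mm in front of the machine's origin), 72 mm above the bench at rest. It moves with the lever; its frame is parallel to the machine's at rest.
- lever_pivot (a point): Pivot of the reverse lever, inside the pillar, 25 mm in front of the machine's origin, 80 mm above the bench; the axis is level, along the machine's y. The lever runs straight out to the front: dark steel shank, then a flat level paddle 30 mm wide, 58 mm long, 7 mm thick, its free end 125 mm from the pivot; paddle top 72 mm and underside 65 mm above the bench at rest.
- transit_block: Loose wooden block 140 (x) x 36 (y) x 54 (z) mm, grey felt on top, about 0.13 kg, lying on the bed roughly along the lever. Origin centre of its underside. Its +x half is under the paddle (11 mm of air above it); its -x end sticks out 50 to 75 mm past the paddle's free end, to be gripped there across its 36 mm width. Draw it out along its -x (by 75 to 95 mm) before lifting.
- block_mid (a point): Centre of the wooden block, 27 mm above the centre of its underside.
- tote: Open-topped rectangular plastic tote, fixed, outside 340 (x) x 220 (y) x 75 (z) mm, walls and floor 5 mm. Origin at the centre of its underside; inner floor 5 mm above it. A shorter old block lies across its +x end.
- old_block: Another wooden block, 120 x 40 x 45 mm, lying loose across the tote about 130 mm towards +x from the tote's centre; origin at the centre of its underside, long axis x. May stay where it is.
- screwdriver: Screwdriver, 170 mm, lying on the machine bed in front of the arm, to the needle side of the lever. Origin at its middle, underside. Not to be moved.
- bobbin: Small aluminium bobbin, 25 mm across, 11 mm high, on the bed to the handwheel side of the lever. Origin centre of underside. Not to be moved.
- wrench: Open-ended wrench, 140 mm, lying on the bench. Origin at its middle, underside. Not to be moved.
- oil_bottle: Clear oil bottle, 54 mm across, 140 mm tall. Origin centre of underside. Not to be moved.
- screw_pot: Steel cup, 70 mm across, 45 mm tall. Origin centre of underside. Not to be moved.
- grease_jar: White jar with black lid, 60 mm across, 60 mm tall. Origin centre of underside. Not to be moved.
Not all that is in view belongs to the job. What is shaped like the transit_block but red or yellow is not meant.

How it is judged (in metres and radians):
On the way, in this order (a step that is already met when the one before it is completed fails the run):
1. the wooden transit block lies flat on the tote's floor, let go (x of block_mid in the frame of tote between -0.165 and 0.165 m and y of block_mid in the frame of tote between -0.105 and 0.105 m and z of block_mid in the frame of tote below 0.038 m and angle between transit_block's own x axis and vertical above 1.35 rad and linear speed of transit_block below 0.05 m/s and contact force between each of the arm, the fingers and transit_block below 0.2 N), for 0.2 s.
2. the reverse lever is held half way down (value of joint reverse_lever between 0.11 and 0.19 rad and contact force between any of the fingers, the arm and machine above 1.5 N), for 0.5 s.
At the end, for the whole second after the job is handed in: The robot is pressing on the lever (more than 1.5 N) and the reverse lever stays still between 0.11 and 0.19 rad (half way, 0.15, within 0.04) through the last second; the transit block lies flat and still on the tote's floor (long axis level within about 0.2 rad), not touched by the robot (all of step 1 and all of step 2 and velocity of joint reverse_lever between -0.05 and 0.05 rad/s); the arm keeps its last pose, push and grip.
It fails at once if one of the other loose things on the bench (screwdriver, bobbin, wrench, oil bottle, steel cup, grease jar) is moved by more than 40 mm (distance of any of screwdriver, bobbin, wrench, oil_bottle, screw_pot, grease_jar from where it was at the start of the episode above 0.04 m).
It also fails if it takes over 58 s, if anything falls off the work surface, if the arm or the gripper's body presses on something with over 40 N, if the wrist force passes 120 N, or if a joint passes its speed limit or range.

## Robot

A 6-joint arm with a two-finger parallel gripper is mounted at the origin on the work surface. World frame = base frame: x ahead of the robot, y to its left, z up, the work surface at z = 0. Lengths are in m, angles in degrees, forces in N, time in s.
With the tool pointing down it reaches from about 0.4 to 0.825 m from the base axis. Payload 7 kg.
Tool frame: the origin (TCP) lies between the finger pads; the fingertips stand 19 mm ahead of it and the grasp point (between the pads) is the TCP; z points along the fingers, y is the line along which they close (so a half turn about z gives the same grasp; the last joint's range is limited). The gripper opens to 88 mm and grips with 3 to 60 N. Pads are 19 mm wide; open, the fingers measure 130 mm over their backs; the gripper's body (78 mm by 193 mm) begins 47 mm behind the grasp point.
Start: joints at [-48.638, 20.546, 0.682, 0, -70.136, -16.507], TCP at [0.284, -0.612, 0.246] pointing down, gripper open.
Joint ranges: [-176.03, 176.03], [-82.01, 121.73], [-58.28, 71.71], [-173.87, 95.51], [-174.79, -0.11], [-173.66, 173.66]. Speed limits (degrees/s): [136.94, 136.94, 172.46, 180, 180, 180].

## Interface

Orientations are given as [roll, pitch, yaw] about the fixed x, y, z axes, in that order (R = Rz(yaw) Ry(pitch) Rx(roll)).
In Python, from plant import get_obs, snapshot, close_job, spot_in, spot_point gives the robot as it stands.
- The arm moves only by the tool play_rows, never from a script. Its argument "plan" is a list of rows, each a list of 6 numbers: the shift along the tool's x, y, z in cm, then the turn, a rotation vector about the tool's x, y, z in degrees. A call has 1 to 20 rows; each row shifts and turns the commanded pose from where the row before left it, along the tool's axes as they then stand; what a row does not reach is not made up. A row lasts 1/12 s, in which the tool goes at most 41.7 mm and 7.16 degrees, less where a joint would pass 70% of its speed; a pose out of reach is approached as far as the arm can. A call is refused whole if a number of a shift passes 4.17 or a number of a turn 7.16, either way. A call with a gripper value outside its range is refused whole. "grip" is the finger opening in cm, from 0 to 8.76, set as the call begins (left out, the last holds). The fingers move at their own pace and stop on an object; the grip force is fixed at half the most. Time passes only in rows, so rows that do not move let the fingers close. It gives the time, the measured TCP pose, the force, the opening and the grip force at its end, in the units of the state.
- get_obs(): the state, without advancing time (a new reading comes with each control period).
- snapshot(name): name is "scene" or "top" or "wrist"; returns a dict with "frame" (420x560x3 uint8, red, green, blue), "fx", "fy", "cx", "cy" (pixels), "position" and "attitude" of the camera in the world. Camera axes: x right, y down, z forward; pixel columns grow to the right and rows downward; lengths in m; the calibration is good to about 2 mm. A picture is of the moment at which its call begins. There is no depth.
- close_job(): hands the job in; it is judged then, once.
Trained networks look in the newest picture that a camera, given by its name, has taken for a name from the list of things; names that differ only in an ending like _2 or _b are one class to them, and where a whole thing is asked for, a point or a joint stands for the part that bears it (a point fixed in the world has none). Each returns a list of dicts, best first, with "score" (0 to 1); they miss things now and then, are a little off and sometimes report something else, mostly with a low value. They report only what shows in the picture. A call takes as long as a camera call. They do not tell look-alikes from the thing itself.
- spot_in(camera, thing): "position" ([x, y, z] in m, in world coordinates, good to about 4 mm: the middle of the surface that is visible of it).
- spot_point(camera, thing): "position" ([x, y, z] in m, in world coordinates, good to about 4 mm: a listed point, or the origin of a listed thing).
The state is a dict: "clock": time; "joint_pos": joint angles; "qvel": joint speeds; "tau": joint torques, N m; "tool_pos": TCP position; "orientation": TCP orientation; "force": force on the tool from outside, world axes, zero at the start; "moment": the same for the moment, N m; "opening": finger opening in m; "gripper_force": force on a finger pad.
Only numpy, scipy, OpenCV 4.12 (cv2) and the standard library are available. Lean on these libraries where they do the work, as an engineer would, in place of code of your own. Each camera call takes 0.05 s, during which the arm holds its last target. There are 200 camera calls.

## Working session

There is one attempt and no reset: what is moved stays moved. The work goes in short steps, Python scripts to look and compute and a tool call to move; the robot and the scene stay as the last step left them, time stands still between calls to the robot, and variables do not carry over. Pictures are saved under pics/ and viewed, at most 10 in all, crops included, and the job is handed in when it is done.

Besides the shell and the picture viewer there is one more tool, called after "Request:" by a JSON object that holds its "fn" and its "kwargs". play_rows: Moves the arm, as the interface text tells. Its arguments: {"type":"object","properties":{"plan":{"type":"array","items":{"type":"array","items":{"type":"number"}}},"grip":{"type":"number"}},"required":["plan"]}

```bash
mkdir -p pics; cat > h.py <<'E'
import cv2,numpy as np
from plant import *
def save(cam,name):
    s=snapshot(cam); cv2.imwrite(f'pics/{name}.png',s['frame'][:,:,::-1]); return s
E
python3 - <<'E'
from h import *
o=get_obs(); print(o['clock'],o['tool_pos'],o['orientation'],o['opening'],o['force'])
for c in ('scene','top'):
    s=save(c,c+'0'); print(c,s['position'],s['attitude'],s['fx'])
    for t in ('machine','lever_pad','lever_pivot','transit_block','block_mid','tote','old_block','screwdriver','bobbin','wrench','oil_bottle','screw_pot','grease_jar'):
        for r in spot_point(c,t)[:3]: print(c,t,np.round(r['position'],3),round(r['score'],2))
a=cv2.imread('pics/scene0.png');b=cv2.imread('pics/top0.png')
E
```

```text
0.0 [ 0.28352601 -0.61209495  0.24464439] [ 1.79908380e+02 -9.32518912e-03 -1.55149249e+02] 0.08788809890393658 [ 0.23195602 -0.29966137 -0.78620796]
scene [1.42419687 0.11804565 0.83483124] [-129.56231248    0.25292941   98.79118427] 466.6716988498474
scene machine [ 0.474 -0.209  0.   ] 0.87
scene lever_pad [ 0.468 -0.071  0.071] 0.8
scene lever_pivot [0.66  0.028 0.   ] 0.44
scene transit_block [ 0.476 -0.068  0.004] 0.93
scene transit_block [0.836 0.083 0.001] 0.73
scene transit_block [0.347 0.072 0.001] 0.6
scene block_mid [0.836 0.087 0.026] 0.96
scene block_mid [ 0.476 -0.065  0.028] 0.77
scene block_mid [0.341 0.075 0.029] 0.77
scene tote [0.509 0.356 0.003] 0.74
scene old_block [0.645 0.359 0.006] 0.95
scene old_block [ 0.468 -0.069  0.07 ] 0.54
scene screwdriver [ 0.674 -0.103 -0.003] 0.64
scene bobbin [ 0.36  -0.11  -0.002] 0.47
scene wrench [ 0.656  0.029 -0.002] 0.58
scene oil_bottle [ 0.694  0.136 -0.   ] 0.95
scene screw_pot [ 0.457 -0.433  0.   ] 0.75
scene grease_jar [ 0.583 -0.421 -0.003] 0.89
scene grease_jar [ 0.51   0.358 -0.   ] 0.36
top [ 0.26240142 -0.04611133
[... 386 characters left out ...]
k [0.341 0.073 0.002] 0.68
top block_mid [0.344 0.075 0.024] 0.83
top block_mid [0.19  0.309 0.025] 0.82
top block_mid [ 0.471 -0.065  0.029] 0.81
top tote [ 0.51   0.357 -0.002] 0.97
top tote [0.638 0.36  0.006] 0.54
top tote [ 0.7    0.132 -0.001] 0.54
top old_block [0.641 0.36  0.006] 0.96
top screwdriver [ 0.674 -0.104 -0.002] 0.58
top screwdriver [ 0.472 -0.064 -0.002] 0.52
top bobbin [ 0.473 -0.182  0.081] 0.66
top bobbin [ 0.361 -0.11  -0.002] 0.6
top bobbin [ 0.475 -0.208  0.002] 0.19
top wrench [0.656 0.028 0.   ] 0.64
top oil_bottle [0.701 0.135 0.003] 0.79
top screw_pot [ 0.449 -0.43   0.001] 0.59
top screw_pot [ 0.464 -0.071  0.077] 0.34
top grease_jar [ 0.577 -0.43  -0.001] 0.83
```

View pics/scene0.png

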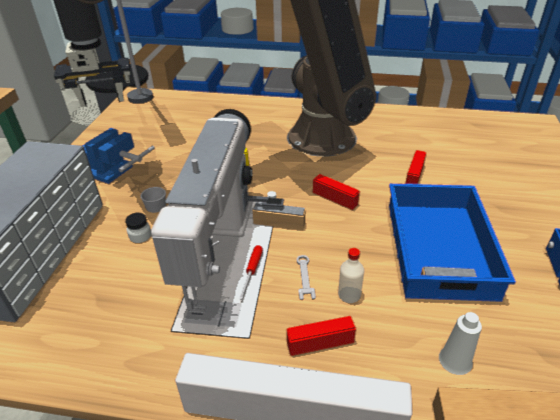

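View pics/top0.png

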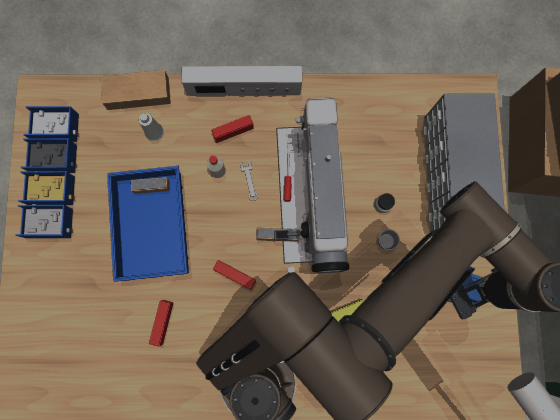

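The scene view shows the wooden block under the lever at about (280, 217), the machine, and the tote at (445, 240). The old block lies in the tote at (448, 272). The red look-alikes are elsewhere. The top view agrees, with the lever and block at about (278, 234) running along world y. I'll raise the arm and pass over the machine.

Request:
{"fn": "play_rows", "kwargs": {"plan": [[0, 0, -4, 0, 0, 0], [0, 0, -4, 0, 0, 0], [0, 0, -4, 0, 0, 0], [0, 0, -4, 0, 0, 0], [0, 0, -2, 0, 0, 0], [0, 0, 0, 0, 0, 0]], "grip": 8.7}}

```text
clock: 1.9
tool_pos: [0.2838, -0.6137, 0.4324]
orientation: [-179.5, 0.0, -155.2]
force: [-0.4, 0.1, 0.3]
opening: 0.0872
gripper_force: 0.0
```

Request:
{"fn": "play_rows", "kwargs": {"plan": [[-2.25, 2.66, 0, 0, 0, 0], [-2.25, 2.66, 0, 0, 0, 0], [-2.25, 2.66, 0, 0, 0, 0], [-2.25, 2.66, 0, 0, 0, 0], [-2.25, 2.66, 0, 0, 0, 0], [-2.25, 2.66, 0, 0, 0, 0], [-2.25, 2.66, 0, 0, 0, 0], [-2.25, 2.66, 0, 0, 0, 0], [-2.25, 2.66, 0, 0, 0, 0], [-2.25, 2.66, 0, 0, 0, 0], [-2.25, 2.66, 0, 0, 0, 0], [-2.25, 2.66, 0, 0, 0, 0], [-2.25, 2.66, 0, 0, 0, 0], [-2.25, 2.66, 0, 0, 0, 0], [-2.25, 2.66, 0, 0, 0, 0], [-2.25, 2.66, 0, 0, 0, 0], [-2.25, 2.66, 0, 0, 0, 0], [-2.25, 2.66, 0, 0, 0, 0], [-2.25, 2.66, 0, 0, 0, 0], [-2.25, 2.66, 0, 0, 0, 0]]}}

```text
clock: 3.57
tool_pos: [0.4682, 0.0611, 0.4256]
orientation: [180.0, 0.0, -155.1]
force: [0.3, 0.5, -0.3]
opening: 0.0869
gripper_force: 0.0
```

Request:
{"fn": "play_rows", "kwargs": {"plan": [[0, 0, 0, 0, 0, -6.5], [0, 0, 0, 0, 0, -6.5], [0, 0, 0, 0, 0, -6.5], [0, 0, 0, 0, 0, -6.5], [0, 0, 0, 0, 0, -6.5], [0, 0, 0, 0, 0, -6.5], [0, 0, 0, 0, 0, -6.5], [0, 0, 0, 0, 0, -6.5], [0, 0, 0, 0, 0, -6.5], [0, 0, 0, 0, 0, -6.5], [0, 0, 0, 0, 0, 0]]}}

```text
clock: 4.48
tool_pos: [0.4682, 0.0594, 0.4253]
orientation: [180.0, 0.0, -89.8]
force: [0.2, -0.5, -0.6]
opening: 0.0872
gripper_force: 0.0
```

```bash
python3 - <<'E'
from h import *
o=get_obs(); print(o['clock'],o['tool_pos'],o['orientation'],o['joint_pos'],o['force'])
for c in ('wrist','top','scene'):
    s=save(c,c+'1'); print(c,s['position'],s['attitude'])
    for t in ('lever_pad','lever_pivot','transit_block','block_mid','machine'):
        for f in (spot_point,spot_in):
            for r in f(c,t)[:2]: print(c,f.__name__,t,np.round(r['position'],4),round(r['score'],2))
E
```

```text
4.4833 [0.46822756 0.05939004 0.42531835] [ 1.79984176e+02  2.82964254e-03 -8.98493364e+01] [ 3.11972446e+01 -3.04863946e+00 -4.92181540e+00 -1.05909322e-02
 -8.81389220e+01 -3.10462355e+01] [ 0.1564816  -0.50484541 -0.61122444]
wrist [ 0.46887235 -0.01327458  0.56372296] [ 1.64300498e+02 -2.49596349e-02 -1.79894421e+02]
wrist call lever_pad [ 0.4691 -0.0719  0.0681] 0.96
wrist call lever_pad [ 0.4726 -0.092   0.0684] 0.59
wrist call lever_pivot [ 6.238e-01 -1.441e-01  4.000e-04] 0.78
wrist call transit_block [ 0.3444  0.0723 -0.0055] 0.8
wrist call transit_block [ 0.4765 -0.0661 -0.0013] 0.68
wrist call transit_block [ 0.4833 -0.0413  0.0561] 0.92
wrist call transit_block [0.3458 0.07   0.0482] 0.68
wrist call block_mid [0.8382 0.0807 0.0237] 0.84
wrist call block_mid [ 0.4779 -0.0702  0.0304] 0.83
wrist call block_mid [0.8317 0.0751 0.0464] 0.93
wrist call block_mid [0.3403 0.0681 0.0531] 0.69
wrist call machine [ 0.4776 -0.2059 -0.    ] 0.62
wrist call machine [0.5094 0.3544 0.0022] 0.42
wrist call machine [ 0.6286 -0.1423  0.0039] 0.74
top [ 0.26240142 -0.04611133  1.61837023] [-
[... 1067 characters left out ...]
-0.1809  0.0839] 0.93
scene call lever_pivot [ 0.7134 -0.1697  0.1786] 0.74
scene call transit_block [ 0.4762 -0.0683 -0.0008] 0.93
scene call transit_block [ 0.1914  0.3037 -0.0005] 0.84
scene call transit_block [0.3564 0.0779 0.0424] 0.78
scene call transit_block [0.2206 0.3035 0.0538] 0.69
scene call block_mid [ 0.4751 -0.0635  0.0233] 0.8
scene call block_mid [0.8365 0.0856 0.0242] 0.77
scene call block_mid [ 0.491  -0.0611  0.0372] 0.96
scene call block_mid [0.8482 0.088  0.0467] 0.83
scene call machine [ 0.4744 -0.2096 -0.0016] 0.78
scene call machine [ 6.585e-01  2.750e-02 -6.000e-04] 0.74
scene call machine [ 0.7176 -0.1697  0.1758] 0.68
scene call machine [0.5085 0.3728 0.0183] 0.49
```

View pics/wrist1.png

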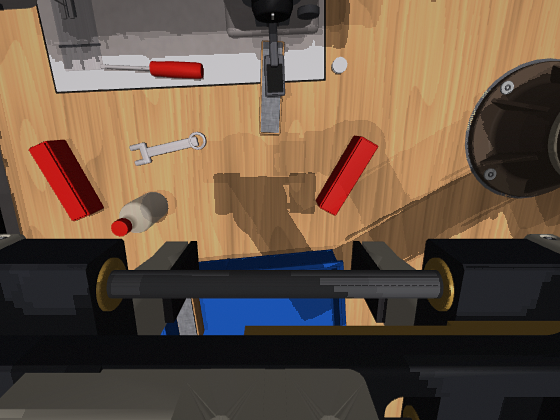

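The wrist view shows the felt top of the block sticking out below the paddle at about (271, 114), and it is nearly parallel to the lever. I'll measure its end and direction by back-projecting to z = 0.054.

```bash
cat >> h.py <<'E'
from scipy.spatial.transform import Rotation as R
def ray(s,u,v,z):
    d=R.from_euler('xyz',s['attitude'],degrees=True).apply([(u-s['cx'])/s['fx'],(v-s['cy'])/s['fy'],1])
    p=np.array(s['position']); return p+d*(z-p[2])/d[2]
E
python3 - <<'E'
from h import *
s=save('wrist','wrist2'); 
c=s['frame'][20:150,220:330][:,:,::-1]; cv2.imwrite('pics/crop2.png',cv2.resize(c,None,fx=4.6,fy=4.6,interpolation=cv2.INTER_CUBIC))
for u,v in ((260,135),(282,135),(260,97),(282,97)): print(u,v,ray(s,u,v,.054).round(4))
E
```

```text
260 135 [0.4924 0.0049 0.054 ]
282 135 [0.4563 0.005  0.054 ]
260 97 [ 0.4915 -0.0538  0.054 ]
282 97 [ 0.4565 -0.0536  0.054 ]
```

View pics/crop2.png

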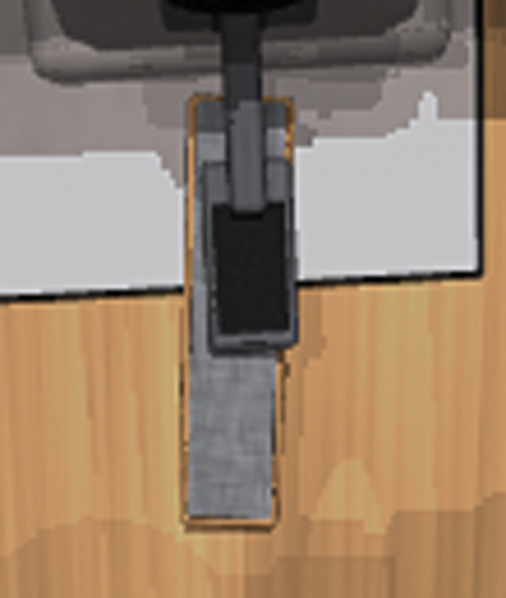

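```bash
python3 - <<'E'
from h import *
s=snapshot('wrist'); o=get_obs(); print(o['tool_pos'],o['orientation'][2])
a=ray(s,269.9,134.1,.054);b=ray(s,272.5,40.7,.054);print('block ends',a,b,'len',np.linalg.norm(a-b),'dir',np.degrees(np.arctan2(*(a-b)[1::-1])))
for e in((259.6,134.1),(280.2,134.1),(261.3,40.7),(283.7,40.7)):print(ray(s,*e,.054))
print('pad',ray(s,274.6,78.7,.072),'paddle end',ray(s,274.9,96.1,.072),'shank',ray(s,272.2,28.7,.075))
E
```

```text
[0.46840876 0.05940336 0.42558307] -90.14412261633751
block ends [0.47617796 0.00353743 0.054     ] [ 0.47120274 -0.13401687  0.054     ] len 0.13764424781584933 dir 87.92856541387037
[0.49305991 0.00348073 0.054     ]
[0.45929572 0.00359414 0.054     ]
[ 0.48818095 -0.13407271  0.054     ]
[ 0.45422425 -0.13396102  0.054     ]
pad [ 0.46821116 -0.07823034  0.072     ] paddle end [ 0.46783365 -0.05354118  0.072     ] shank [ 0.47144798 -0.14456865  0.075     ]
```

The block's centre line runs from (0.476, 0.004) to (0.471, -0.134) at 88°. The measured length is 138 mm against 140 mm, and its centre agrees with the networks. Grasping 16 mm in from the free end.

Request:
{"fn": "play_rows", "kwargs": {"plan": [[3.55, -0.4, 0, 0, 0, 0], [3.55, -0.4, 0, 0, 0, 0], [0, 0, 4, 0, 0, 2], [0, 0, 4, 0, 0, 0], [0, 0, 4, 0, 0, 0], [0, 0, 4, 0, 0, 0], [0, 0, 4, 0, 0, 0], [0, 0, 4, 0, 0, 0], [0, 0, 4, 0, 0, 0], [0, 0, 3, 0, 0, 0], [0, 0, 2, 0, 0, 0], [0, 0, 2, 0, 0, 0], [0, 0, 2, 0, 0, 0], [0, 0, 1, 0, 0, 0], [0, 0, 1, 0, 0, 0], [0, 0, 0, 0, 0, 0], [0, 0, 0, 0, 0, 0]]}}

```text
clock: 7.65
tool_pos: [0.4761, -0.0117, 0.0353]
orientation: [179.9, -0.0, -92.1]
force: [-0.4, -0.6, 0.1]
opening: 0.087
gripper_force: 0.0
```

Request:
{"fn": "play_rows", "kwargs": {"plan": [[0, 0, 0, 0, 0, 0], [0, 0, 0, 0, 0, 0], [0, 0, 0, 0, 0, 0], [0, 0, 0, 0, 0, 0], [0, 0, 0, 0, 0, 0], [0, 0, 0, 0, 0, 0], [0, 0, 0, 0, 0, 0], [0, 0, 0, 0, 0, 0]], "grip": 2.5}}

```text
clock: 8.32
tool_pos: [0.4762, -0.0116, 0.0356]
orientation: [-180.0, 0.0, -92.1]
force: [0.4, -0.1, 0.7]
opening: 0.0392
gripper_force: 0.0
```

Request:
{"fn": "play_rows", "kwargs": {"plan": [[0, 0, 0, 0, 0, 0], [0, 0, 0, 0, 0, 0], [0, 0, 0, 0, 0, 0], [0, 0, 0, 0, 0, 0], [-0.5, 0, 0, 0, 0, 0], [-1, 0, 0, 0, 0, 0], [-1, 0, 0, 0, 0, 0], [-1, 0, 0, 0, 0, 0], [-1, 0, 0, 0, 0, 0], [-1, 0, 0, 0, 0, 0], [-1, 0, 0, 0, 0, 0], [-1, 0, 0, 0, 0, 0], [-1, 0, 0, 0, 0, 0], [-0.5, 0, 0, 0, 0, 0], [0, 0, 0, 0, 0, 0], [0, 0, 0, 0, 0, 0]]}}

```text
clock: 9.65
tool_pos: [0.48, 0.0791, 0.0356]
orientation: [-180.0, 0.0, -92.1]
force: [0.2, 1.9, 1.8]
opening: 0.036
gripper_force: 30.0
```

```bash
python3 - <<'E'
from h import *
for c in ('top','scene'):
    s=save(c,c+'3')
    for t in ('transit_block','lever_pad','tote','old_block'):
        for r in spot_point(c,t)[:3]: print(c,t,np.round(r['position'],4),round(r['score'],2))
E
```

```text
top transit_block [ 8.387e-01  8.730e-02 -6.000e-04] 0.93
top transit_block [ 0.3382  0.0751 -0.0047] 0.88
top transit_block [0.4754 0.0273 0.0032] 0.8
top lever_pad [ 0.4637 -0.0743  0.0731] 0.71
top tote [ 0.5135  0.354  -0.0014] 0.76
top old_block [0.6347 0.3613 0.0055] 0.85
top old_block [ 0.4759 -0.2058  0.0026] 0.15
scene transit_block [ 0.8361  0.0843 -0.0023] 0.91
scene transit_block [0.1944 0.3037 0.0015] 0.75
scene transit_block [ 0.4677 -0.0697  0.0708] 0.7
scene lever_pad [ 0.4682 -0.0701  0.0691] 0.64
scene tote [0.5106 0.361  0.0023] 0.61
scene old_block [0.6441 0.357  0.002 ] 0.95
```

View pics/scene3.png

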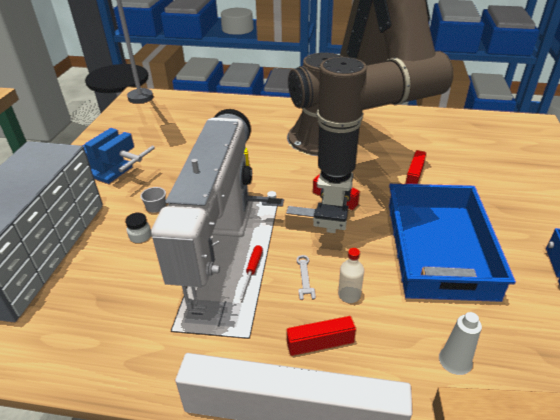

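The scene view shows the block at about (305, 215), drawn clear of the lever and held at its outer end. I'll regrip it at mid-length so it doesn't tilt.

Request:
{"fn": "play_rows", "kwargs": {"plan": [[-0.5, 0, 0, 0, 0, 0], [-0.5, 0, 0, 0, 0, 0], [0, 0, 0, 0, 0, 0], [0, 0, 0, 0, 0, 0]]}}

```text
clock: 10.48
tool_pos: [0.4799, 0.0888, 0.0356]
orientation: [180.0, 0.0, -92.1]
force: [-1.9, 1.7, 4.4]
opening: 0.0356
gripper_force: 30.0
```

Request:
{"fn": "play_rows", "kwargs": {"plan": [[0, 0, 0, 0, 0, 0], [0, 0, 0, 0, 0, 0], [0, 0, 0, 0, 0, 0], [0, 0, 0, 0, 0, 0], [1, 0, 0, 0, 0, 0], [1, 0, 0, 0, 0, 0], [1, 0, 0, 0, 0, 0], [1, 0, 0, 0, 0, 0], [1, 0, 0, 0, 0, 0], [0.4, 0, 0, 0, 0, 0], [0, 0, 0, 0, 0, 0], [0, 0, 0, 0, 0, 0]], "grip": 5}}

```text
clock: 11.48
tool_pos: [0.4781, 0.0339, 0.0356]
orientation: [-180.0, 0.0, -92.2]
force: [-0.5, 0.8, 1.2]
opening: 0.0498
gripper_force: 0.0
```

Request:
{"fn": "play_rows", "kwargs": {"plan": [[0, 0, 0, 0, 0, 0], [0, 0, 0, 0, 0, 0], [0, 0, 0, 0, 0, 0], [0, 0, 0, 0, 0, 0], [0, 0, 0, 0, 0, 0], [0, 0, 0, 0, 0, 0], [0, 0, 0, 0, 0, 0], [0, 0, 0, 0, 0, 0]], "grip": 2.5}}

```text
clock: 12.15
tool_pos: [0.478, 0.0345, 0.0356]
orientation: [-180.0, 0.0, -92.1]
force: [0.8, 0.3, 1.0]
opening: 0.0356
gripper_force: 30.0
```

Request:
{"fn": "play_rows", "kwargs": {"plan": [[0, 0, -1, 0, 0, 0], [0, 0, -2, 0, 0, 0], [0, 0, -3, 0, 0, 0], [0, 0, -3, 0, 0, 0], [0, 0, -3, 0, 0, 0], [-1.8, 0, 0, 0, 0, 0], [-3, 0.3, 0, 0, 0, 0], [-3, 0.3, 0, 0, 0, 0], [-3, 0.3, 0, 0, 0, 0], [-3, 0.3, 0, 0, 0, 0], [-3, 0.3, 0, 0, 0, 0], [-3, 0.3, 0, 0, 0, 0], [-3, 0.3, 0, 0, 0, 0], [-3, 0.3, 0, 0, 0, 0], [-3, 0.3, 0, 0, 0, 0], [-2, 0.3, 0, 0, 0, 0], [-1.5, 0, 0, 0, 0, 0], [0, 0, 0, 0, 0, 0], [0, 0, 0, 0, 0, 0]]}}

```text
clock: 13.73
tool_pos: [0.4598, 0.3582, 0.155]
orientation: [180.0, -0.1, -92.1]
force: [-0.3, -0.6, -2.2]
opening: 0.036
gripper_force: 30.0
```

```bash
python3 - <<'E'
from h import *
o=get_obs(); print(o['tool_pos'],o['opening'],o['gripper_force'])
s=save('scene','scene4')
E
```

```text
[0.45979997 0.358227   0.15497227] 0.036021838999924984 29.999488592147827
```

View pics/scene4.png

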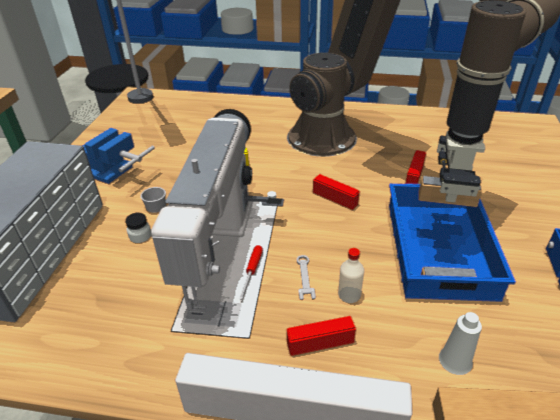

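The view shows the block level in the gripper at about (448, 195), over the tote. I'll lower it, release it and retreat upward.

Request:
{"fn": "play_rows", "kwargs": {"plan": [[0, 0, 3, 0, 0, 0], [0, 0, 3, 0, 0, 0], [0, 0, 2, 0, 0, 0], [0, 0, 1, 0, 0, 0], [0, 0, 1, 0, 0, 0], [0, 0, 0.5, 0, 0, 0], [0, 0, 0.5, 0, 0, 0], [0, 0, 0.3, 0, 0, 0], [0, 0, 0, 0, 0, 0], [0, 0, 0, 0, 0, 0]]}}

```text
clock: 14.62
tool_pos: [0.4603, 0.3585, 0.0431]
orientation: [-180.0, 0.0, -92.1]
force: [0.6, 0.1, -1.0]
opening: 0.0359
gripper_force: 30.0
```

Request:
{"fn": "play_rows", "kwargs": {"plan": [[0, 0, 0, 0, 0, 0], [0, 0, 0, 0, 0, 0], [0, 0, 0, 0, 0, 0], [0, 0, 0, 0, 0, 0], [0, 0, 0, 0, 0, 0], [0, 0, 0, 0, 0, 0], [0, 0, -1, 0, 0, 0], [0, 0, -2, 0, 0, 0], [0, 0, -4, 0, 0, 0], [0, 0, -4, 0, 0, 0], [0, 0, -4, 0, 0, 0], [0, 0, -4, 0, 0, 0], [0, 0, 0, 0, 0, 0], [0, 0, 0, 0, 0, 0]], "grip": 6}}

```text
clock: 15.78
tool_pos: [0.4608, 0.3592, 0.2366]
orientation: [-179.8, 0.3, -92.1]
force: [-0.8, -0.1, -2.4]
opening: 0.06
gripper_force: 0.0
```

```bash
python3 - <<'E'
from h import *
for c in ('wrist','scene','top'):
    s=save(c,c+'5')
    for t in ('transit_block','block_mid','lever_pad'):
        for r in spot_point(c,t)[:4]: print(c,t,np.round(r['position'],4),round(r['score'],2))
E
```

```text
wrist transit_block [0.4645 0.358  0.0025] 0.59
wrist transit_block [0.1901 0.312  0.0012] 0.56
wrist block_mid [0.1907 0.3034 0.0276] 0.93
wrist block_mid [0.4583 0.357  0.035 ] 0.58
wrist block_mid [0.5106 0.3519 0.0019] 0.16
scene transit_block [0.3459 0.0717 0.0015] 0.89
scene transit_block [0.8353 0.0839 0.002 ] 0.86
scene transit_block [ 0.1881  0.3009 -0.0008] 0.81
scene transit_block [0.4631 0.356  0.004 ] 0.71
scene block_mid [0.8384 0.0847 0.0243] 0.96
scene block_mid [0.4624 0.3558 0.0276] 0.7
scene block_mid [0.1926 0.3107 0.0292] 0.7
scene block_mid [0.3415 0.0763 0.0292] 0.67
scene lever_pad [ 0.4688 -0.0712  0.0712] 0.8
top transit_block [0.1913 0.3096 0.0029] 0.82
top transit_block [0.4591 0.3588 0.0064] 0.81
top transit_block [0.8386 0.0876 0.0009] 0.81
top transit_block [ 0.2228 -0.2841  0.0004] 0.75
top block_mid [0.4584 0.3588 0.0337] 0.77
top block_mid [0.1899 0.3109 0.0229] 0.72
top block_mid [0.8391 0.0879 0.0258] 0.66
top block_mid [0.3431 0.0758 0.0276] 0.59
top lever_pad [ 0.4627 -0.0704  0.0716] 0.63
```

View pics/scene5.png

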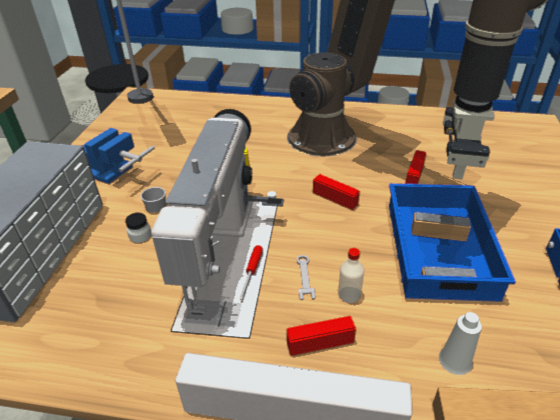

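The view shows the block lying flat in the tote at about (441, 227), let go. Next I go to the lever pad at about (0.467, -0.0725), closing the fingers and turning along the lever.

Request:
{"fn": "play_rows", "kwargs": {"plan": [[0, 0, 0, 0, 0, -5.3], [2, 0.1, 0, 0, 0, 0], [4, 0.17, 0, 0, 0, 0], [4, 0.17, 0, 0, 0, 0], [4, 0.17, 0, 0, 0, 0], [4, 0.17, 0, 0, 0, 0], [4, 0.17, 0, 0, 0, 0], [4, 0.17, 0, 0, 0, 0], [4, 0.17, 0, 0, 0, 0], [4, 0.17, 0, 0, 0, 0], [4, 0.17, 0, 0, 0, 0], [3, 0.17, 0, 0, 0, 0], [2.1, 0.17, 0, 0, 0, 0], [0, 0, 3, 0, 0, 0], [0, 0, 3, 0, 0, 0], [0, 0, 3, 0, 0, 0], [0, 0, 2, 0, 0, 0], [0, 0, 1.5, 0, 0, 0], [0, 0, 0, 0, 0, 0], [0, 0, 0, 0, 0, 0]], "grip": 0}}

```text
clock: 18.05
tool_pos: [0.4638, -0.0733, 0.1073]
orientation: [179.9, -0.0, -86.8]
force: [0.3, 0.0, 0.3]
opening: 0.0004
gripper_force: 0.0
```

```bash
python3 - <<'E'
from h import *
o=get_obs(); print(o['tool_pos'],o['orientation'],o['force'],o['opening'])
for c in ('wrist','scene','top'):
    s=save(c,c+'6')
    for t in ('lever_pad','lever_pivot'):
        for r in spot_point(c,t)[:1]: print(c,t,np.round(r['position'],4),round(r['score'],2))
    if c=='wrist': w=s['frame']
    if c=='scene': cv2.imwrite('pics/crop6.png',np.hstack([cv2.resize(s['frame'][150:260,220:330],(400,400)),cv2.resize(w[:280],(400,400))])[:,:,::-1])
E
```

```text
[ 0.46384561 -0.07334474  0.10731658] [ 1.79901737e+02 -3.20424454e-02 -8.68363001e+01] [0.34716777 0.01885918 0.30689388] 0.0004235422375546882
wrist lever_pad [ 0.4693 -0.0699  0.0702] 0.93
scene lever_pad [ 0.4668 -0.0722  0.0684] 0.64
scene lever_pivot [ 0.4711 -0.1848  0.079 ] 0.95
top lever_pivot [ 0.4728 -0.1832  0.0801] 0.57
```

View pics/crop6.png

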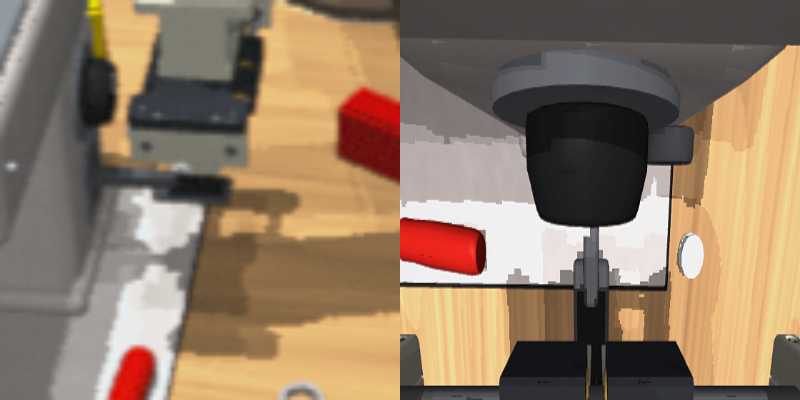

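The crop shows the fingers above the paddle, clear of the dial, and about 3 mm to one side of its centre. I'll correct that and press gently.

Request:
{"fn": "play_rows", "kwargs": {"plan": [[0, -0.3, 0.5, 0, 0, 0], [0, 0, 0.5, 0, 0, 0], [0, 0, 0.3, 0, 0, 0], [0, 0, 0.2, 0, 0, 0], [0, 0, 0.2, 0, 0, 0], [0, 0, 0.2, 0, 0, 0], [0, 0, 0.2, 0, 0, 0], [0, 0, 0, 0, 0, 0], [0, 0, 0, 0, 0, 0], [0, 0, 0, 0, 0, 0]]}}

```text
clock: 19.33
tool_pos: [0.4668, -0.0735, 0.0867]
orientation: [180.0, -0.0, -86.8]
force: [-2.4, -3.0, 6.3]
opening: 0.0004
gripper_force: 2.6
```

Request:
{"fn": "play_rows", "kwargs": {"plan": [[0, 0, 0.2, 0, 0, 0], [0, 0, 0.2, 0, 0, 0], [0, 0, 0.2, 0, 0, 0], [0, 0, 0.2, 0, 0, 0], [0, 0, 0.1, 0, 0, 0], [0, 0, 0, 0, 0, 0], [0, 0, 0, 0, 0, 0], [0, 0, 0, 0, 0, 0]]}}

```text
clock: 20.0
tool_pos: [0.4674, -0.0735, 0.0781]
orientation: [-180.0, -0.0, -86.8]
force: [-2.8, -4.2, 7.7]
opening: 0.0007
gripper_force: 3.3
```

Request:
{"fn": "play_rows", "kwargs": {"plan": [[0, 0, 0.1, 0, 0, 0], [0, 0, 0.13, 0, 0, 0], [0, 0, 0, 0, 0, 0], [0, 0, 0, 0, 0, 0], [0, 0, 0, 0, 0, 0], [0, 0, 0, 0, 0, 0], [0, 0, 0, 0, 0, 0], [0, 0, 0, 0, 0, 0], [0, 0, 0, 0, 0, 0], [0, 0, 0, 0, 0, 0]]}}

```text
clock: 20.83
tool_pos: [0.4676, -0.0735, 0.0759]
orientation: [-179.9, -0.0, -86.8]
force: [-2.3, -3.4, 7.1]
opening: 0.0001
gripper_force: 3.5
```

```bash
python3 - <<'E'
from h import *
o=get_obs(); print(o['tool_pos'],o['force'],o['clock'])
s=save('scene','scene7')
a=cv2.imread('pics/scene6.png');b=cv2.imread('pics/scene7.png')
f=lambda i:cv2.resize(i[180:225,235:295],(400,300),interpolation=cv2.INTER_CUBIC)
cv2.imwrite('pics/crop7.png',np.hstack([f(a),f(b)]))
# predicted pixels of free-end top edge centre at rest / angles
Rm=R.from_euler('xyz',s['attitude'],degrees=True)
piv=np.array([.473,-.181,.080]);d=np.array([-.055,.998,0]);l=np.array([.998,.055,0])
for th in (0,.11,.15,.19):
  q=[]
  for w in(-.015,.015):
    for h in(-.008,-.015):
      p=piv+d*(.125*np.cos(th)+h*np.sin(th))+np.array([0,0,1])*(-.125*np.sin(th)+h*np.cos(th))+l*w
      c=Rm.inv().apply(p-s['position']); u=s['fx']*c[0]/c[2]+s['cx'];v=s['fy']*c[1]/c[2]+s['cy']
      q.append((round((u-235)*400/60,0),round((v-180)*300/45,0)))
  print(th,q)
E
```

```text
[ 0.46756257 -0.07345196  0.07593523] [-2.30627863 -3.44375152  7.1421438 ] 20.8333
0 [(np.float64(322.0), np.float64(113.0)), (np.float64(322.0), np.float64(127.0)), (np.float64(313.0), np.float64(159.0)), (np.float64(313.0), np.float64(173.0))]
0.11 [(np.float64(318.0), np.float64(139.0)), (np.float64(316.0), np.float64(153.0)), (np.float64(310.0), np.float64(186.0)), (np.float64(308.0), np.float64(199.0))]
0.15 [(np.float64(316.0), np.float64(149.0)), (np.float64(314.0), np.float64(162.0)), (np.float64(307.0), np.float64(195.0)), (np.float64(305.0), np.float64(209.0))]
0.19 [(np.float64(313.0), np.float64(158.0)), (np.float64(310.0), np.float64(171.0)), (np.float64(305.0), np.float64(205.0)), (np.float64(302.0), np.float64(218.0))]
```

View pics/crop7.png

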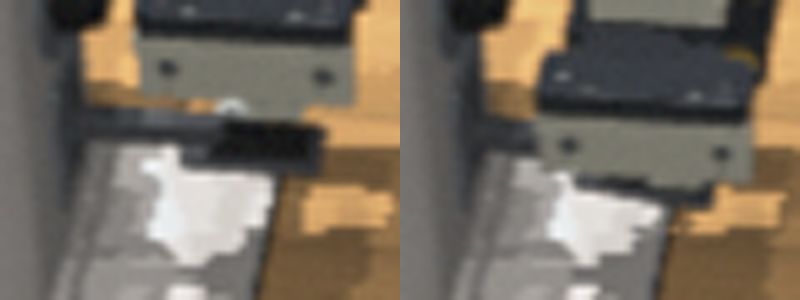

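The crop shows the near bottom corner of the paddle's free end going from row 173 at rest to about row 208. The prediction for 0.15 rad is row 209, and the push is 7 N, so the lever is half way down. Handing in.

```bash
python3 -c "
from plant import *
print(close_job())"
```

```text
the job is handed in; nothing more can be done
None
```

The transit block lies flat in the tote and the arm is holding the reverse lever half way down, at about 0.15 rad with 7 N on the pad; the job is handed in, but no verdict came back.

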